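Draw down the last blade-clamp bolt of a leather splitter with a break-over torque wrench

ROBOT

A 6-joint arm with a two-finger parallel gripper is mounted at the origin on the work surface. World frame = base frame: x ahead of the robot, y to its left, z up, the work surface at z = 0. Lengths are in m, angles in degrees, forces in N, time in s.
With the tool pointing down it reaches from about 0.35 to 0.875 m from the base axis. Payload 4.2 kg.
Tool frame: the origin (TCP) lies midway between the tips of the shut fingers; the grasp point (between the pads) lies 19 mm behind it; z points along the fingers, y is the line along which they close (so a half turn about z gives the same grasp; the last joint's range is limited). The gripper opens to 87 mm and grips with 3 to 60 N. Pads are 19 mm wide; open, the fingers measure 117 mm over their backs; the gripper's body (75 mm by 190 mm) begins 51 mm behind the grasp point.
Start: joints at [82.311, 22.042, 0.453, 0, -68.411, -14.817], TCP at [0.239, 0.577, 0.223] pointing down, gripper open.
Joint ranges: [-179.83, 179.83], [-69.29, 118.12], [-61.27, 80.66], [-181.25, 117.63], [-171.15, -9.14], [-177.46, 177.46]. Speed limits (degrees/s): [159.86, 159.86, 180, 180, 180, 180].

INTERFACE

Orientations are given as [roll, pitch, yaw] about the fixed x, y, z axes, in that order (R = Rz(yaw) Ry(pitch) Rx(roll)).
In Python, from workcell import env gives the robot as it stands. The module is installed in compiled form; this text tells all that it offers. Calls block until the motion is done:
- env.goto(position, orientation): joint-space move of the TCP to a pose.
- env.move_straight(position, rotation=None, rate=0.15, force_limit=None): straight line of the TCP; rotation=None keeps the orientation; rate is the mean speed in m/s. With force_limit (N) it stops when the force on the tool has changed by that much, and returns True; else False.
- env.set_joints(angles): joint-space move.
- env.gripper_to(opening, grasp_force=None): opening from 0.0 (shut) to 1.0 (fully open); grasp_force is the grip in N (None keeps the last); returns when the fingers have stopped.
- env.dwell(seconds).
- env.inverse_kinematics(position, orientation): joint angles nearest the present ones, or None.
- env.read_state(): the state.
- env.grab_frame(name): name is "side" or "top" or "wrist"; returns a dict with "image" (400x640x3 uint8, blue, green, red), "fx", "fy", "cx", "cy" (pixels), "position" and "orientation" of the camera in the world. Camera axes: x right, y up, looking along -z (the intrinsics and any distortion apply to the point x, -y, -z); pixel columns grow to the right and rows downward; lengths in m; the calibration is good to about 2 mm. A picture is of the moment at which its call begins. There is no depth.
A pose or a line that the arm cannot do raises env.Unreachable and nothing moves.
- env.close_job(): hands the job in; it is judged then, once.
Trained networks look in a picture, given as the dict that the camera call returned (one of the last four; its "shot" number tells which), for a name from the list of things; names that differ only in an ending like _2 or _b are one class to them, and where a whole thing is asked for, a point or a joint stands for the part that bears it (a point fixed in the world has none). Each returns a list of dicts, best first, with "score" (0 to 1); they miss things now and then, are a little off and sometimes report something else, mostly with a low value. They report only what shows in the picture. A call takes as long as a camera call.
- env.search_frame(picture, thing): "xyz" ([x, y, z] in m, in world coordinates, good to about 4 mm: the middle of the surface that is visible of it).
- env.trace(picture, thing): "mask" (400x640 bool, what is visible of it).
The state is a dict: "clock": time; "joint_positions": joint angles; "qvel": joint speeds; "joint_torque": joint torques, N m; "position": TCP position; "tool_rot": TCP orientation; "force": force on the tool from outside, world axes, zero at the start; "wrist_torque": the same for the moment, N m; "opening": opening from 0.0 (shut) to 1.0 (fully open); "finger_force": force on a finger pad.
Only numpy, scipy, OpenCV 4.12 (cv2) and the standard library are available. Lean on these libraries where they do the work, as an engineer would, in place of code of your own. Each camera call takes 0.05 s, during which the arm holds its last target. There are 200 camera calls.

TASK

A new blade has gone into the bench leather splitter, and the last of its three clamp bolts still has to be drawn down with the torque wrench that already sits on it. Swing the wrench clockwise (seen from above) until the bolt has come up tight and the handle breaks over at its hinge; stop there, before the handle has folded to the end of its break, then let the wrench go so that it springs straight again. Leave the other things on the bench where they are.

Things in the scene. Friction and masses are not known exactly. Their poses are not given: they have to be found in the camera images.
- splitter: grey iron leather splitter screwed to the bench: base 150 x 250 mm, two cheeks, roller, 172 mm blade with its edge to the front, and on top a dark steel clamp bar 34 x 178 mm, its top 114 mm over the bench, with three bolts in a row 55 mm apart. The wrench is on any one of them; the two bare hexagon heads are already tight. Origin: centre of the base's underside; own -x is the front, z up.
- bolt_axis (a point): point on the vertical axis of the bolt that is to be tightened, at the height of the wrench (152 mm over the bench): the fixed centre about which the whole wrench swings. Only its position matters.
- hinge_pin (a point): vertical pin of the wrench's break-over hinge, 47 mm from the bolt axis, at the same height, where the forked front end of the steel handle tube meets the shank of the ratchet head. Own -x points along the handle to its free end, z up.
- grip (a point): middle of the wrench's black grip, on its centre line, 215 mm from the bolt axis while straight (168 from the hinge pin), 152 mm over the bench. The grip is a level round bar 26 mm thick, 116 mm long (158 to 274 mm from the bolt axis); before it a 20 mm steel tube. Nothing stands above it; what lies below is under 90 mm high. It starts on the robot's side. Own -x points to its free end, z up.
- bolt (a joint): turn of the bolt with the wrench on it, rad, growing as it is tightened (clockwise from above). It starts between 0.4 and 0.85 and comes up tight against a solid stop at 1.2. Until then it turns against even friction of about 1 N m (about 5 N at the grip) and stays where it is left.
- handle (a joint): fold of the handle at the hinge, rad: 0 straight, growing clockwise from above to its end stop at 0.40. A strong spring in the tube holds it rigidly at 0 until the push at mid grip reaches about 13 N (2.2 N m about the pin), which only a tight bolt resists; then it gives way and folds on against about the same push. Let go, it springs straight. Broken over: more than 0.10; too far: over 0.33.
- spanner: plain open-ended steel spanner, 170 mm long, 8 mm thick, lying on the bench in front of the splitter, loose; a bystander. Origin: middle of its underside, x along it.
- awl: awl with a round wooden handle, 145 mm long, 26 mm thick, lying loose on the bench in front; a bystander. Origin: middle, underside, x along it.
- rivet_tin: closed flat steel tin of 67 mm diameter, 34 mm high, loose; a bystander. Origin: centre of its underside.
- buckle: small brass buckle, 46 x 38 mm, 6 mm high, lying loose; a bystander. Origin: its centre on the bench.
- thread_spool: wooden thread spool, 44 mm diameter, 56 mm high, standing loose at the right; a bystander. Origin: centre of its underside.
- maul: maul with a white plastic head (66 mm diameter, 75 mm high) standing on its head, wooden handle up to 190 mm, loose at the right; a bystander. Origin: centre of its underside.
- glue_jar: white jar with black lid, 68 mm diameter, 85 mm high, standing loose on the mat; a bystander. Origin: centre of its underside.
- steel_rule: steel rule 250 x 28 x 4 mm lying loose on the green cutting mat at the left; a bystander. Origin: middle of its underside, x along it.

How it is judged (in metres and radians):
On the way:
1. the bolt is up tight (turned past 1.17) and the handle has broken over at its hinge by more than 0.10 rad (value of joint bolt above 1.17 rad and value of joint handle above 0.1 rad), for 0.1 s.
At the end, for the whole second after the job is handed in: the bolt is tight (still turned past 1.14), the wrench has been let go and has sprung straight (fold under 0.03 rad), and nothing moves (value of joint bolt above 1.14 rad and value of joint handle below 0.03 rad and velocity of joint handle between -0.05 and 0.05 rad/s and velocity of joint bolt between -0.05 and 0.05 rad/s); the robot touches nothing.
It fails at once if the handle was forced on to the end of its break (fold over 0.33 rad), which overtightens the bolt (value of joint handle above 0.33 rad).
It fails at once if a loose thing on the bench was shifted by more than 30 mm (distance of any of spanner, awl, rivet_tin, buckle, thread_spool, maul, glue_jar, steel_rule from where it was at the start of the episode above 0.03 m).
It also fails if it takes over 42 s, if anything falls off the work surface, if the arm or the gripper's body presses on something with over 40 N, if the wrist force passes 120 N, or if a joint passes its speed limit or range.

## Working session

There is one attempt and no reset: what is moved stays moved. The work goes in short steps, each a Python script; the robot and the scene stay as the last script left them, time stands still between calls to the robot, and variables do not carry over. Pictures are saved under pics/ and viewed, at most 10 in all, crops included, and the job is handed in when it is done.

```bash
mkdir -p pics; cat > h.py <<'E'
from workcell import env
import numpy as np, cv2
np.set_printoptions(precision=4,suppress=True)
def save(p,n): cv2.imwrite('pics/'+n,p['image'])
E
python3 - <<'E'
from h import *
s=env.read_state(); print(s['clock'],s['position'],s['tool_rot'],s['opening'])
P=[env.grab_frame(n) for n in('top','side')]
cv2.imwrite('pics/a.png',P[0]['image']);cv2.imwrite('pics/b.png',P[1]['image'])
for p in P:
  print(p['position'],p['orientation'],p['fx'],p['cx'],p['cy'],[k for k in p])
  for t in('bolt_axis','hinge_pin','grip','splitter','maul','glue_jar','thread_spool'):
    print(t,[(np.array(d['xyz']),round(d['score'],2)) for d in env.search_frame(p,t)[:2]])
print(env.read_state()['clock'])
E
```

```text
0.0 [0.239  0.5768 0.2215] [179.8723  -0.0046 -22.5164] 0.997437085173579
[ 0.4826 -0.0126  1.564 ] [  3.9409  -0.0906 -91.0573] 491.4126139406753 319.0907540488796 204.30384846549762 ['image', 'fx', 'fy', 'cx', 'cy', 'position', 'orientation', 'shot']
bolt_axis [(array([ 0.6066, -0.235 ,  0.1637]), 0.92)]
hinge_pin [(array([ 0.5798, -0.2509,  0.1664]), 0.98), (array([ 0.6084, -0.237 ,  0.1629]), 0.63)]
grip [(array([ 0.579 , -0.252 ,  0.1647]), 0.61)]
splitter [(array([ 0.6897, -0.0907,  0.094 ]), 0.76)]
maul [(array([ 0.5337, -0.5395,  0.0759]), 0.73)]
glue_jar [(array([0.5018, 0.3804, 0.0878]), 0.92)]
thread_spool [(array([ 0.4479, -0.3398,  0.0579]), 0.52)]
[-0.2563 -0.7943  1.0697] [ 49.8298  -0.7855 -46.1144] 395.66869531358344 320.63598634524925 204.2383712601665 ['image', 'fx', 'fy', 'cx', 'cy', 'position', 'orientation', 'shot']
bolt_axis [(array([ 0.5871, -0.2508,  0.1647]), 0.95), (array([ 0.5835, -0.2508,  0.1624]), 0.43)]
hinge_pin [(array([ 0.565 , -0.2627,  0.1608]), 0.9), (array([0.469 , 0.0716, 0.0327]), 0.55)]
grip [(array([ 0.5847, -0.2473,  0.1576]), 0.67), (array([ 0.5646, -0.2648,  0.1563]), 0.63)]
splitter [(array([ 0.6668, -0.1161,  0.0894]), 0.91)]
maul [(array([ 0.5246, -0.5492,  0.075 ]), 0.94), (array([ 0.3919, -0.2064,  0.0031]), 0.69)]
glue_jar [(array([0.4863, 0.3668, 0.0588]), 0.83), (array([ 0.6679, -0.1168,  0.0869]), 0.74)]
thread_spool [(array([ 0.4394, -0.3509,  0.0436]), 0.62)]
0.8
```

View pics/a.png

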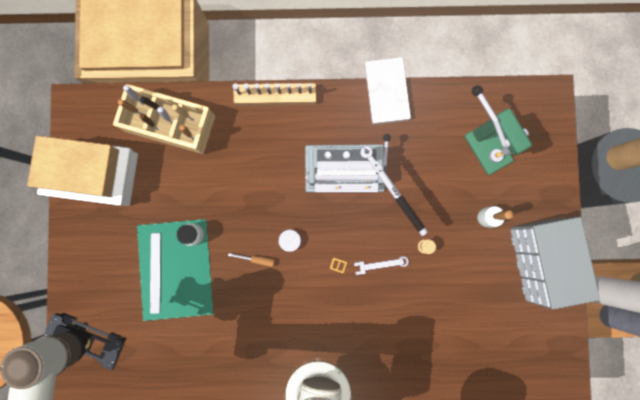

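View pics/b.png

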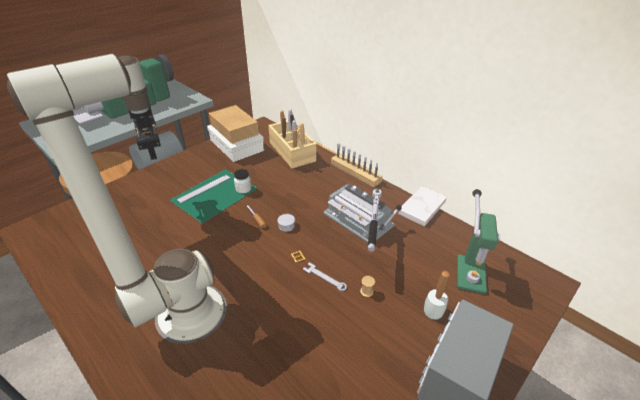

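```bash
cat >> h.py <<'E'
from scipy.spatial.transform import Rotation as R
def rot(p): return R.from_euler('xyz',p['orientation'],degrees=True).as_matrix()
def ray(p,u,v,z):
    d=rot(p)@np.array([(u-p['cx'])/p['fx'],-(v-p['cy'])/p['fy'],-1.])
    o=np.array(p['position']); return o+d*(z-o[2])/d[2]
def proj(p,X):
    c=rot(p).T@(np.array(X)-p['position']); return np.array([p['cx']+p['fx']*c[0]/-c[2],p['cy']+p['fy']*c[1]/c[2]])
E
python3 - <<'E'
from h import *
p=env.grab_frame('top'); print({k:p[k] for k in p if k!='image'})
for uv in((367,153),(424,232),(397,194)): print(uv,ray(p,*uv,0.152))
for t in('grip','handle','bolt','hinge_pin'):
  for d in env.trace(p,t)[:2]:
    m=d['mask']; v,u=np.nonzero(m); print(t,d['score'],m.sum(),u.min(),u.max(),v.min(),v.max())
cv2.imwrite('pics/c.png',cv2.resize(p['image'][120:260,290:450],None,fx=4,fy=4,interpolation=cv2.INTER_CUBIC))
E
```

```text
{'fx': 491.4126139406753, 'fy': 491.4126139406753, 'cx': 319.0907540488796, 'cy': 204.30384846549762, 'position': array([ 0.4826, -0.0126,  1.564 ]), 'orientation': array([  3.9409,  -0.0906, -91.0573]), 'shot': 3}
(367, 153) [ 0.7265 -0.1584  0.152 ]
(424, 232) [ 0.4947 -0.3162  0.152 ]
(397, 194) [ 0.6055 -0.2419  0.152 ]
grip 0.79 697 373 426 163 234
handle 0.97 701 373 426 163 234
handle 0.6 802 361 426 147 234
bolt 0.76 903 361 427 148 235
hinge_pin 0.71 670 373 426 163 234
hinge_pin 0.41 937 361 427 146 234
```

View pics/c.png

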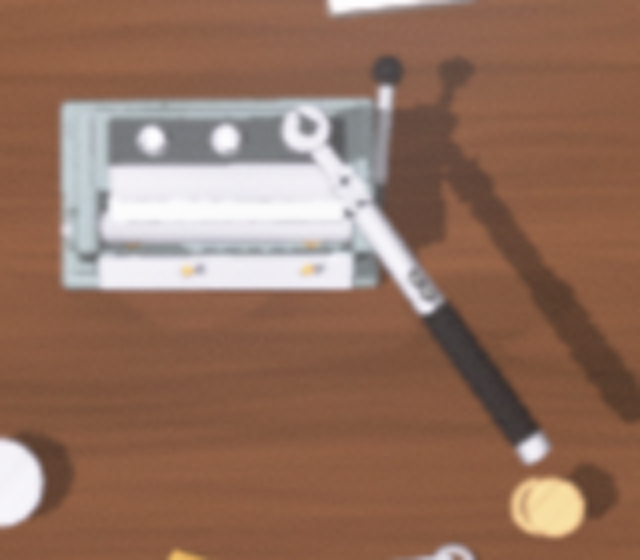

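```bash
cat >> h.py <<'E'
def geom(B,phi,fold=0.,off=0.028,rg=0.215,z=0.130):
    """TCP position/orientation touching the grip from its trailing side (bolt dir phi, cw fold)"""
    u=lambda a:np.array([np.cos(a),np.sin(a)]); a=phi-fold
    t=np.array([np.sin(a),-np.cos(a)])
    p=B+.047*u(phi)+(rg-.047)*u(a)-off*t
    return [*p,z],[180,0,np.degrees(a)+180 if a<0 else np.degrees(a)-180]
def F(): return np.array(env.read_state()['force'])
E
python3 - <<'E'
from h import *
p=env.grab_frame('top')
B=ray(p,366.5,152.2,.165)[:2]; G1=ray(p,398.7,198,.158)[:2]; G2=ray(p,421.2,230,.158)[:2]
print(B,G1,G2,np.linalg.norm(G1-B),np.linalg.norm(G2-B))
G=(G1+G2)/2; phi=np.arctan2(*(G-B)[::-1]); print(phi,np.degrees(phi),np.linalg.norm(G-B))
np.save('B.npy',[*B,phi])
env.gripper_to(0.0,20)
pos,o=geom(B,phi,off=.065); print(pos,o)
for f in(phi,phi-.4,phi-1): 
  q=geom(B,f); print(env.inverse_kinematics(*q))
env.goto([pos[0],pos[1],.28],o)
s=env.read_state(); print(s['clock'],s['position'],s['tool_rot'],s['force'],s['opening'])
w=env.grab_frame('wrist'); save(w,'w1.png')
for n in('grip','hinge_pin','bolt_axis'): print(n,[(d['xyz'],d['score']) for d in env.search_frame(w,n)[:2]])
print(proj(w,[*B,.165]),proj(w,[*G,.165]))
E
```

```text
[ 0.7266 -0.1556] [ 0.5934 -0.2455] [ 0.5005 -0.3071] 0.16066514353085742 0.27214755053841416
-2.550258569548757 -146.1190527022143 0.2164060848658679
[np.float64(0.5843371481292899), np.float64(-0.32945418488558215), 0.13] [180, 0, np.float64(33.880947297785696)]
[-13.4153  27.5131  -4.7485   0.     -57.7384 137.2963]
[ -6.9017  21.2484 -15.2074   0.     -53.5441 107.8643]
[  7.1681  17.707  -20.7408   0.     -51.5522  59.4171]
6.0167 [ 0.5846 -0.3288  0.2799] [-179.9938   -0.0011   33.9336] [-0.1034 -0.1283 -0.2605] 0.008542775407143231
grip [([0.6589, -0.179, 0.0844], 0.68), ([0.6006, -0.2381, 0.1598], 0.55)]
hinge_pin [([0.5989, -0.2416, 0.1597], 0.88)]
bolt_axis [([0.5976, -0.2417, 0.1591], 0.57)]
[ 226.13   -101.7914] [244.301  197.8162]
```

View pics/w1.png

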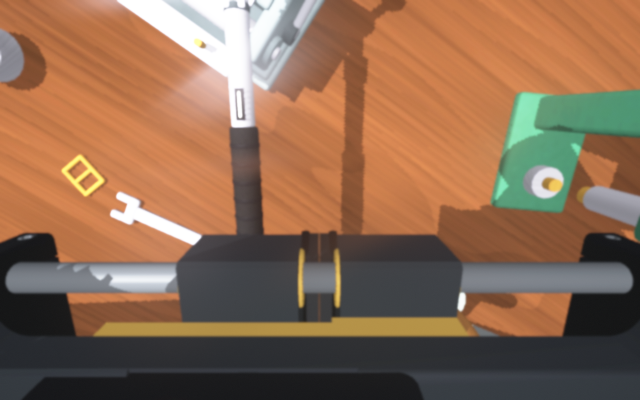

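```bash
python3 - <<'E'
from h import *
*B,phi=np.load('B.npy'); B=np.array(B)
pos,o=geom(B,phi,off=.065)
print(env.move_straight(pos,o,rate=.12,force_limit=8), env.read_state()['position'])
f0=F(); 
tgt,_=geom(B,phi,off=.005)
hit=env.move_straight(tgt,o,rate=.03,force_limit=3)
s=env.read_state(); t=np.array([np.sin(phi),-np.cos(phi)])
print(hit,s['position'],s['force']-f0,'off',-(np.array(s['position'])[:2]-B)@t,'r',(np.array(s['position'])[:2]-B)@[np.cos(phi),np.sin(phi)],s['clock'])
E
```

```text
False [ 0.5849 -0.3297  0.131 ]
True [ 0.5599 -0.2931  0.13  ] [ 0.6286 -1.1158 -0.0261] off 0.02118830168783441 r 0.2149856488070636 8.9667
```

```bash
python3 - <<'E'
from h import *
*B,phi=np.load('B.npy'); B=np.array(B)
f0=np.array([-.1,-.13]); st=.04
for i in range(21):
  phi-=st
  pos,o=geom(B,phi,off=.021)
  env.move_straight(pos,o,rate=.06)
  s=env.read_state(); t=np.array([np.sin(phi),-np.cos(phi)])
  f=-(s['force'][:2]-f0)@t
  print(round(phi,3),round(f,2),s['force'],round(s['clock'],2))
  if f>6 and st==.04: st=.02
  if f>9: break
np.save('phi.npy',phi)
E
```

```text
-2.59 2.08 [ 1.1913 -1.7756  1.469 ] 9.27
-2.63 1.32 [ 0.0304 -1.5698  0.8894] 9.56
-2.67 1.83 [ 0.0929 -2.0839  1.2105] 9.85
-2.71 0.34 [-0.2247 -0.5567  1.6808] 10.14
-2.75 1.51 [-0.483  -1.9169  0.6537] 10.43
-2.79 0.57 [ 1.0186 -0.3257  1.5723] 10.72
-2.83 1.16 [-0.2033 -1.3835  0.8402] 11.02
-2.87 0.64 [-1.114  -1.0733  1.5677] 11.31
-2.91 0.3 [-0.6152 -0.5587 -0.1103] 11.6
-2.95 0.05 [-0.689  -0.2926 -0.2736] 11.89
-2.99 0.95 [-0.4071 -1.1332  0.117 ] 12.18
-3.03 1.22 [ 0.6099 -1.2748  0.4816] 12.47
-3.07 0.79 [-0.4729 -0.9462  0.061 ] 12.77
-3.11 0.94 [-0.646  -1.092  -1.0852] 13.06
-3.15 10.48 [ -0.8979 -10.6061  -1.4229] 13.35
```

```bash
python3 - <<'E'
from h import *
*B,_=np.load('B.npy'); B=np.array(B); phi=-3.14
for fold in(.04,.08,.12,.15,.18):
  pos,o=geom(B,phi,fold,off=.021)
  env.move_straight(pos,o,rate=.04)
  s=env.read_state(); print(fold,s['force'],s['position'],round(s['clock'],2))
env.dwell(.3); print(F())
p=env.grab_frame('top')
cv2.imwrite('pics/d.png',cv2.resize(p['image'][120:260,290:450],None,fx=5,fy=5,interpolation=cv2.INTER_CUBIC)[:600])
print(proj(p,[*B,.165]),proj(p,[*(B+.047*np.array([np.cos(phi),np.sin(phi)])),.162]))
E
```

```text
0.04 [  0.5064 -11.2195  -1.4049] [ 0.5109 -0.1725  0.1302] 13.62
0.08 [ -0.6782 -10.1138  -1.7961] [ 0.5103 -0.1659  0.1302] 13.93
0.12 [ -0.8447 -11.0982  -1.423 ] [ 0.51   -0.1591  0.1301] 14.25
0.15 [ -0.5216 -11.545   -1.6677] [ 0.5099 -0.1541  0.1302] 14.53
0.18 [ -0.8436 -11.755   -0.5852] [ 0.5099 -0.149   0.1301] 14.8
[ -0.589  -11.459   -1.0714]
[366.5 152.2] [366.834  168.5714]
```

View pics/d.png

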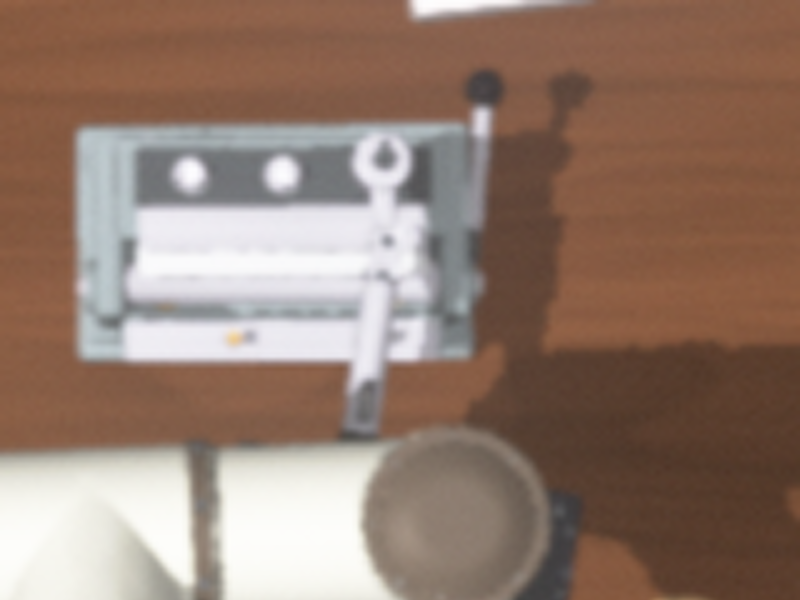

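```bash
python3 - <<'E'
from h import *
*B,_=np.load('B.npy'); B=np.array(B); phi=-3.14
env.dwell(.3)
for fold,off in((.1,.021),(.03,.021),(0,.027),(0,.065)):
  pos,o=geom(B,phi,fold,off=off); env.move_straight(pos,o,rate=.04); print(F())
pos[2]=.30; env.move_straight(pos,o,rate=.15)
env.goto([.45,.35,.35],o)
s=env.read_state(); print(s['clock'],s['position'],s['force'])
p=env.grab_frame('top')
cv2.imwrite('pics/e.png',cv2.resize(p['image'][120:260,290:450],None,fx=5,fy=5,interpolation=cv2.INTER_CUBIC)[:600])
E
```

```text
[ -0.5455 -12.6982  -1.5921]
[  0.4915 -12.8419  -1.313 ]
[0.4683 0.3788 0.0569]
[-0.4987  1.1489 -0.9371]
21.275 [0.4504 0.3493 0.35  ] [-0.6887 -0.0662  0.2114]
```

View pics/e.png

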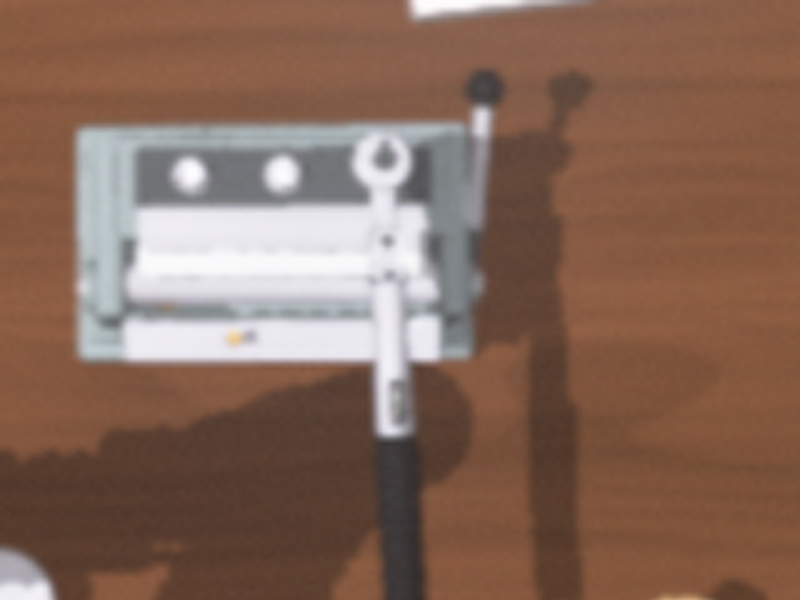

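The wrench is straight again: head at (383,160), pin at (387,241), grip at (403,520), with the shank still in its tight position. The arm is clear.

```bash
python3 -c "
from h import *
env.dwell(.3); print(env.close_job())"
```

```text
the job is handed in; nothing more can be done
None
```

The bolt came up tight, the handle broke over by about 0.2 rad (read from the top camera, short of the 0.33 limit), and the wrench was released, sprang straight, and the job is handed in; no verdict came back.

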